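# Close up the control box

## Task

Close up the control box that is screwed down on the worktop: push its hinged cover down onto the seal, then set the fingertips in the slot of each of the two round quarter-turn fasteners in turn, press down and turn it clockwise as far as it goes, so that both are locked and hold the cover down against the springy seal on their own. This is fingertip work: nothing is to be gripped or lifted, the cover is not to be swung open any further, and the other things on the worktop stay where they are.

Things in the scene. Friction and masses are not known exactly. Their poses are not given: they have to be found in the camera images.
- control_box: Grey rectangular equipment box, 170 (its x) by 270 (its y) by 70 mm high, screwed down, immovable; the top face of the shut cover is 79 mm above the worktop. Origin: centre of its underside, on the worktop. x points from its front wall (robot side) to the hinge at the back, y to its left, z up. Cable glands stick 22 mm out of its left side, low screw lugs 22 mm out of both sides
- cover_hinge (a point): Middle of the cover's hinge axis, which lies along the box's y at x = +89 mm, z = 74 mm in the box frame; axes as the box's. The cover is a grey plate 175 by 276 mm, 8 mm thick; its front edge is 178 mm from this axis, its top face 5 mm above it when shut
- cover (a joint): Angle of the cover (rad): 0 = fully shut on a solid stop, positive = front edge raised; start 0.35 to 0.75. The hinge is stiff (friction about 0.33 N m): the cover stays where it is left; 1 to 4 N down at the front edge shuts it as far as the seal
- seal: Black rubber strip, 80 mm long, inside the front rim of the box; origin: middle of its top, 80 mm above the worktop when free. It springs the cover up from about 0.05 rad on: unlatched and let go, the cover rises to about 0.05 rad (front edge 8 mm up). About 15 N down at one fastener shuts it fully
- push_point (a point): Point on the cover's top face midway between the two fasteners, 16 mm behind its front edge; z axis square to the face. Between the black collars the flat cover is 65 mm wide here
- slot_l (a point): Centre of the slot floor of the left fastener (box x -38, y +78 mm), 4 mm above the cover's top face, 83 mm above the worktop when shut. The slot is 28 mm wide, 12 mm deep, runs right across a bare metal disc (77 mm diameter) that sits inside a fixed black collar of 91 mm outside diameter, level with it, so only the slot can be used. Frame: y along the slot, z up on the turning axis; turns with the disc
- slot_r (a point): The same for the right fastener (box x -38, y -78 mm)
- fastener_l (a joint): Turn of the left fastener (rad), positive clockwise from above: 0 = free, slot parallel to the cover's front edge; pi/2 = locked, slot pointing to that edge; solid stops at both. Start 0 to 0.3. Friction 0.05 N m, stays where left. From about 0.8 rad its tongue goes under a keeper if the cover is pressed shut, and then holds it within 0.015 rad; if not, it jams or rides over: turn back, press
- fastener_r (a joint): The same for the right fastener
- jar: White plastic jar with a green lid, 52 mm diameter, 94 mm high, standing to the right of the box; origin: centre of its underside. To be left alone
- can: Used food can with a green and red band, 55 mm diameter, 88 mm high, standing to the left of the box; origin: centre of its underside. To be left alone
- glue_box: Small carton 34 by 115 by 20 mm lying in front of the box; origin: centre of its underside. To be left alone
- screw_bag: Small bag of parts, 39 by 65 by 19 mm, lying in front of the box; origin: centre of its underside. To be left alone
- ring: Flat steel ring, 78 mm diameter, 6 mm high, lying in front of the box; origin: centre of its underside. To be left alone
- scissors: Utility shears with blue handles, 99 by 151 by 14 mm, lying to the left; origin: centre of their underside. To be left alone
- pack: Blister pack on a black card, 50 by 70 by 17 mm, lying to the right; origin: centre of its underside. To be left alone

How it is judged:
By the outcome, as a careful person would: the job done as asked, in the order asked, and still so for the second after the job is handed in, with the robot touching nothing.
It also fails if it takes over 61 s, if anything falls off the work surface, if the arm or the gripper's body presses on something with over 40 N, if the wrist force passes 120 N, or if a joint passes its speed limit or range.

## Robot

A 6-joint arm with a two-finger parallel gripper is mounted at the origin on a cart in front of the work surface, level with it; the furniture and walls round the work are solid. World frame = base frame: x ahead of the robot, y to its left, z up, the work surface at z = 0. Lengths are in mm, angles in rad, forces in N, time in s.
With the tool pointing down it reaches from about 275 to 1000 mm from the base axis. Payload 8.4 kg.
Tool frame: the origin (TCP) lies midway between the tips of the shut fingers; the grasp point (between the pads) lies behind it (r.pinch_z is the z of the grasp point in the tool frame, in mm); z points along the fingers, y is the direction in which the jaws open and shut (so a half turn about z gives the same grasp; the last joint's range is limited). The gripper opens to 85 mm and grips with 20 to 120 N. Pads are 22 mm wide; open, the fingers measure 114 mm over their backs; the gripper's body (76 mm by 85 mm) begins 54 mm behind the grasp point. The pads swing forward as they close: fully open they stand 13 mm farther back than shut.
Start: joints at [1.22, 0.353, 1.633, -0, 1.155, -0.002], TCP at [213.605, 587.368, 231.281] pointing down, gripper open.
Joint ranges: [-2.63, 2.63], [-0.92, 2.1], [0.06, 2.66], [-1.3, 4.44], [0, 2.69], [-3.02, 3.02]. Speed limits (rad/s): [2.22, 2.22, 2.79, 3.14, 3.14, 3.14].

## Interface

Orientations are given as [roll, pitch, yaw] about the fixed x, y, z axes, in that order (R = Rz(yaw) Ry(pitch) Rx(roll)).
In Python, from rig import r, optics, ticket gives the robot as it stands.
- The arm moves only by the shell command python3 -m jog 'ROWS' [FORCE]. ROWS is text: rows parted by semicolons, each of 7 numbers parted by spaces: the closure in counts, from 0 (fully open) to 255 (shut), then the shift along the tool's x, y, z in mm, then the turn, a rotation vector about the tool's x, y, z in degrees. A call has 1 to 5 rows; each row shifts and turns the pose as measured when the row begins, along the tool's axes as they then stand; what a row does not reach is not made up. A row lasts 1/12 s, in which the tool goes at most 41.7 mm and 7.16 degrees, less where a joint would pass 70% of its speed; a pose out of reach is approached as far as the arm can. A call with a gripper value outside its range is refused whole. The fingers move at their own pace and stop on an object; FORCE is the grip in N (left out, the last holds). Time passes only in rows, so rows that do not move let the fingers close. It gives the time, the measured TCP pose, the force and the opening at its end, in the units of the state.
- r.sense(): the state, without advancing time (a new reading comes with each control period).
- optics.grab_frame(name): name is "scene" or "side" or "wrist"; returns the picture (400x640x3 uint8, red, green, blue); there is no depth.
- optics.camera_info(name): a dict with "fx", "fy", "cx", "cy" (pixels), "world_from_camera" (4x4, takes a point from camera to world coordinates). Camera axes: x right, y down, z forward; pixel columns grow to the right and rows downward; lengths in mm; the calibration is good to about 2 mm. A picture is of the moment at which its call begins: read the wrist's pose just before it. camera_info takes no time and is no camera call; for the wrist camera it gives the pose at the moment of the call.
- ticket.sign_off(): hands the job in, once; it reports no verdict.
The state is a dict: "clock": time; "qpos": joint angles; "qvel": joint speeds; "joint_efforts": joint torques, N m; "eef_pos": TCP position; "tcp_rot": TCP orientation; "contact_force": force on the tool from outside, world axes, zero at the start; "wrist_torque": the same for the moment, N m; "opening": opening from 0.0 (shut) to 1.0 (fully open).
Only numpy, scipy, OpenCV 4.12 (cv2) and the standard library are available. Lean on these libraries where they do the work, as an engineer would, in place of code of your own. Each camera call takes 0.05 s, during which the arm holds its last target.

## Working session

There is one attempt and no reset: what is moved stays moved. The work goes in short steps, Python scripts to look and compute and a shell command to move; the robot and the scene stay as the last step left them, time stands still between calls to the robot, and variables do not carry over. Pictures are saved under pics/ and viewed, and the job is handed in when it is done.

```bash
ls; mkdir -p pics; python3 - <<'E'
from rig import r, optics, ticket
import cv2
print(r.sense(), r.pinch_z)
for n in ["scene","side","wrist"]:
    im=optics.grab_frame(n); cv2.imwrite(f"pics/{n}0.png",im[:,:,::-1])
    i=optics.camera_info(n); print(n,i)
E
```

```text
pics
{'clock': 0.0, 'qpos': array([ 1.21962126e+00,  3.53631682e-01,  1.63412745e+00,  1.47618426e-05,
        1.15519895e+00, -2.44943964e-03]), 'qvel': array([-0.00051362, -0.00032158,  0.00144749, -0.00037254,  0.00209444,
       -0.00149712]), 'joint_efforts': array([-2.93056568e-03, -6.05255842e+01, -3.42060077e+01, -1.47140872e-04,
        9.57720535e-03, -5.05745078e-06]), 'eef_pos': array([213.42550014, 586.92954692, 230.57482293]), 'tcp_rot': array([-3.14022726e+00, -1.68415849e-05,  2.79286104e+00]), 'contact_force': array([0.5266343 , 0.19212255, 0.46678841]), 'wrist_torque': array([-0.05351062,  0.05064289,  0.00781354]), 'opening': 1.0023478732824573} -18.700000000000003
scene {'fx': 372.770456467823, 'fy': 372.770456467823, 'cx': 315.06128759729506, 'cy': 194.4913883819748, 'world_from_camera': array([[-8.26739460e-01, -2.82373861e-01,  4.86586958e-01,
        -2.60516780e+00],
       [-5.62581094e-01,  4.11739246e-01, -7.16919316e-01,
         7.62631184e+02],
       [ 2.09232812e-03, -8.66450112e-01, -4.99259277e-01,
         6.19142080e+02],
       [ 0.00000000e+00, 
[... 298 characters left out ...]
 -3.57048164e-01,  5.99949625e-01,
        -7.15400995e+02],
       [-2.14316984e-02, -8.47688871e-01, -5.30060619e-01,
         7.20175208e+02],
       [ 0.00000000e+00,  0.00000000e+00,  0.00000000e+00,
         1.00000000e+00]])}
wrist {'fx': 284.061418385285, 'fy': 284.061418385285, 'cx': 319.694888832736, 'cy': 202.51682813512804, 'world_from_camera': array([[ 3.42127181e-01,  8.93103502e-01,  2.92087532e-01,
         1.38721529e+02],
       [ 9.39652560e-01, -3.24703413e-01, -1.07799627e-01,
         6.15143921e+02],
       [-1.43440629e-03,  3.11341980e-01, -9.50296856e-01,
         3.72427343e+02],
       [ 0.00000000e+00,  0.00000000e+00,  0.00000000e+00,
         1.00000000e+00]])}
```

View pics/scene0.png

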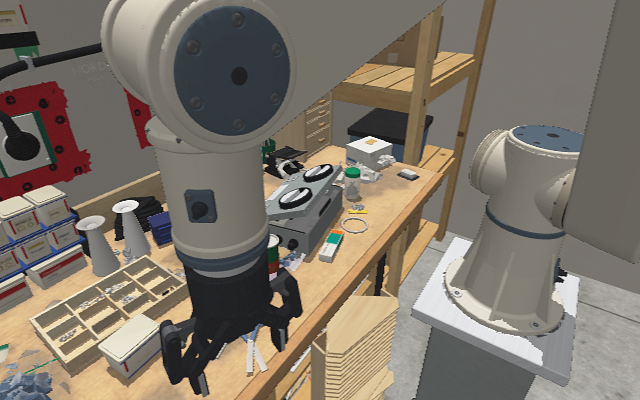

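View pics/side0.png

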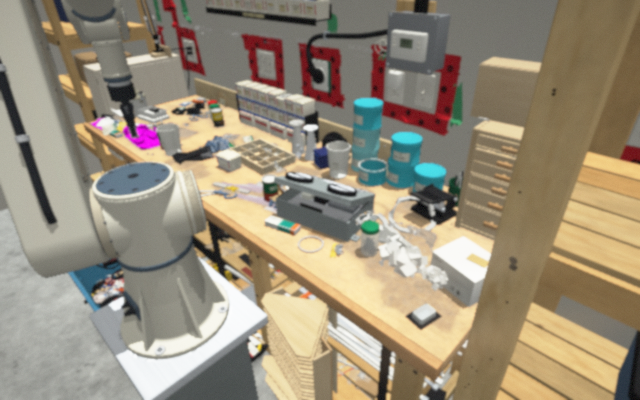

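View pics/wrist0.png

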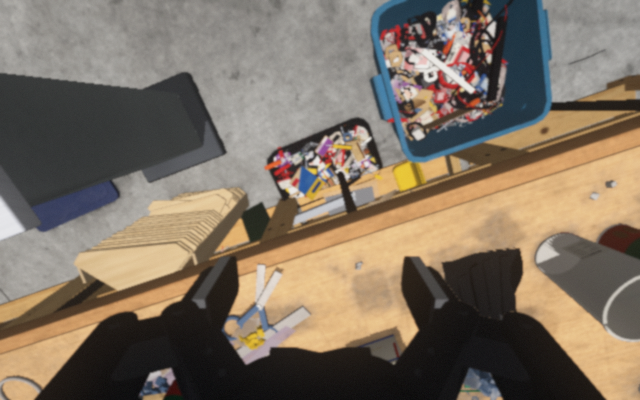

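Scene: box with raised cover at about (305,205), jar (352,178), ring (355,226). Side: box at (325,205), hinge at the back. I'll enlarge both.

```bash
python3 - <<'E'
import cv2
a=cv2.imread("pics/scene0.png")[140:270,240:400]; cv2.imwrite("pics/s_crop.png",cv2.resize(a,None,fx=5,fy=4.6,interpolation=cv2.INTER_CUBIC) if 0 else cv2.resize(a,None,fx=4.6,fy=4.6,interpolation=cv2.INTER_CUBIC))
a=cv2.imread("pics/side0.png")[150:280,240:400]; cv2.imwrite("pics/d_crop.png",cv2.resize(a,None,fx=4.6,fy=4.6,interpolation=cv2.INTER_CUBIC))
E
```

```text
(no output)
```

View pics/s_crop.png

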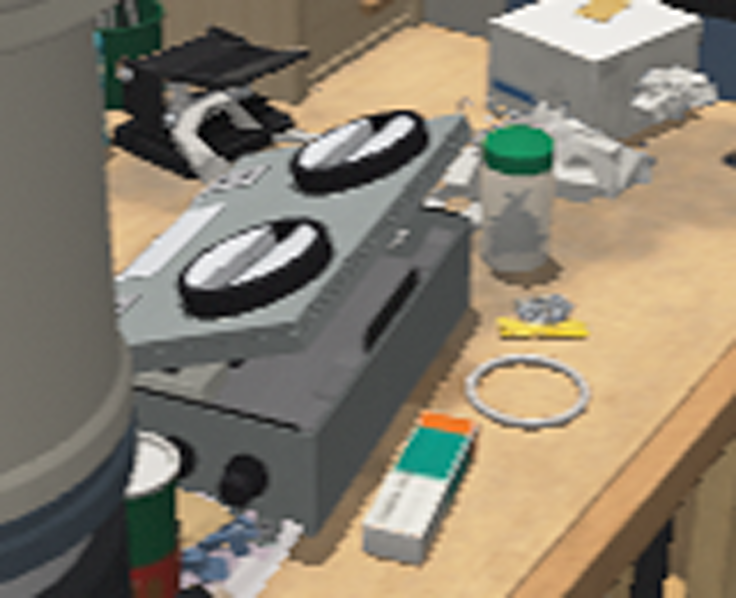

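View pics/d_crop.png

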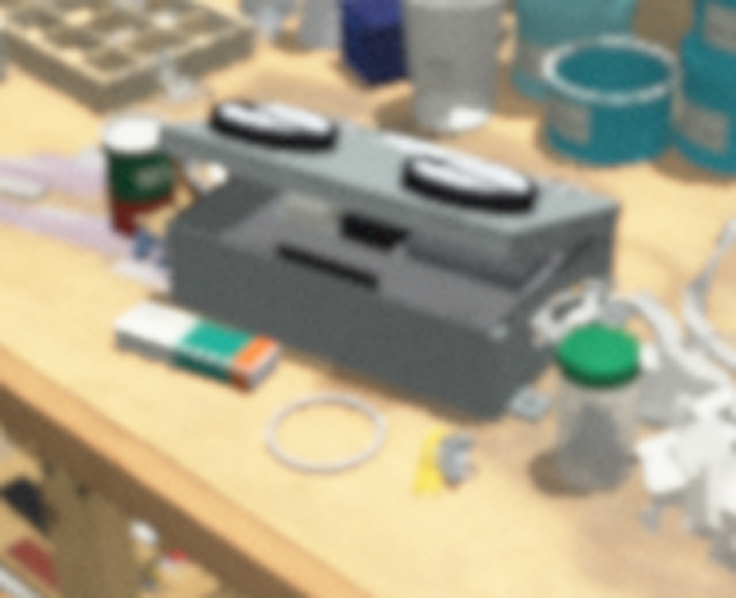

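```bash
cat > h.py <<'E'
import numpy as np, cv2
from scipy.optimize import least_squares
from rig import r, optics, ticket
def proj(info,P):
    T=np.linalg.inv(info["world_from_camera"]); P=np.atleast_2d(P)@T[:3,:3].T+T[:3,3]
    return np.c_[info["fx"]*P[:,0]/P[:,2]+info["cx"],info["fy"]*P[:,1]/P[:,2]+info["cy"]]
def b2w(p,P):
    x,y,a=p[:3];c,s=np.cos(a),np.sin(a);P=np.atleast_2d(P)
    return np.c_[x+c*P[:,0]-s*P[:,1],y+s*P[:,0]+c*P[:,1],P[:,2]]
def cov(th,P): # cover pts given in shut box coords
    P=np.atleast_2d(np.array(P,float)); dx=P[:,0]-89; dz=P[:,2]-74
    c,s=np.cos(th),np.sin(th)   # opening raises front (dx<0)
    return np.c_[89+c*dx+s*dz,P[:,1],74-s*dx+c*dz]
BOX=[[-85,135,70],[-85,135,0],[-85,-135,70],[-85,-135,0]]
COV=[[-89,138,79],[-89,-138,79],[-38,78,95],[-38,-78,95]]
def model(p): return b2w(p,np.r_[np.array(BOX,float),cov(p[3],COV)])
E
python3 - <<'E'
from h import *
sc=np.array([[318,432],[305,530],[470,222],[472,315],[300,328],[468,118],[256,267],[361,150]],float)
sd=np.array([[170,232],[172,295],[500,335],[487,415],[165,125],[520,235],[274,122],[470,180]],float)
sc=(sc+.5)/4.6-.5+[240,140]; sd=(sd+.5)/4.6-.5+[240,150]
I,J=optics.camera_info("scene"),optics.camera_info("side")
def f(p): 
    m=model(p); return np.r_[(proj(I,m)-sc).ravel(),(proj(J,m)-sd).ravel()]
s=least_squares(f,[550,0,0,.5],loss='soft_l1',x_scale=[100,100,.1,.1])
print(s.x); print(s.fun.reshape(-1,2).round(1))
np.save("fit.npy",s.x)
E
```

```text
[5.47546515e+02 3.19432738e+01 2.03739848e-01 3.29620947e-01]
[[-1.   0.3]
 [ 2.1  1.1]
 [ 1.1 -1.9]
 [-0.2 -2.7]
 [-0.5  0.5]
 [ 0.4  0.4]
 [-0.4 -1.6]
 [-0.4 -1. ]
 [-1.3 -3.2]
 [ 0.1  1.1]
 [ 0.2 -0.7]
 [ 2.8  1. ]
 [-1.4  0.7]
 [-1.6  0.8]
 [ 0.4 -0.6]
 [ 0.4 -0.6]]
```

```bash
cat >> h.py <<'E'
from scipy.spatial.transform import Rotation as Ro
def tgt(pos,yaw,pr=True):
    "remaining shift and turn in tool axes to reach pos, tool down, yaw"
    s=r.sense(); R=Ro.from_euler('xyz',s["tcp_rot"]); T=Ro.from_euler('xyz',[np.pi,0,yaw])
    d=R.inv().apply(np.array(pos)-s["eef_pos"]); w=np.degrees((R.inv()*T).as_rotvec())
    d2=T.inv().apply(np.array(pos)-s["eef_pos"])
    print("clk %.2f"%s["clock"],"pos",s["eef_pos"].round(1),"shift now",d.round(1),"shift after turn",d2.round(1),"turn",w.round(1),"F",s["contact_force"].round(1),"Mz",s["wrist_torque"].round(2),"open",round(float(s["opening"]),2),"q",s["qpos"].round(2))
E
python3 -m jog '255 0 0 -10 0 0 -7;255 0 0 -10 0 0 -7;255 0 0 -10 0 0 -7;255 0 0 0 0 0 -7;255 0 0 0 0 0 -4'
python3 - <<'E'
from h import *
p=np.load("fit.npy"); w=b2w(p,[[-110,0,260]])[0]; print(w); tgt(w,p[2]+np.pi)
E
```

```text
clock: 0.57
eef_pos: [213.0, 585.6, 259.7]
tcp_rot: [-3.137, -0.003, -2.915]
contact_force: [0.5, 0.3, -0.4]
opening: 0.3
[439.82167447   9.68661818 260.        ]
clk 0.57 pos [213.  585.6 259.7] shift now [ -91.8 -612.2    2.4] shift after turn [-1.056e+02 -6.099e+02 -3.000e-01] turn [-0.3 -0.2  1.3] F [ 0.5  0.3 -0.4] Mz [-0.01 -0.01  0.04] open 0.3 q [ 1.22  0.33  1.6  -0.    1.22 -0.58]
```

```bash
for i in 1; do python3 -m jog '255 -6 -40 0 0 0 0;255 -6 -40 0 0 0 0;255 -6 -40 0 0 0 0;255 -6 -40 0 0 0 0;255 -6 -40 0 0 0 0'; python3 -m jog '255 -6 -40 0 0 0 0;255 -6 -40 0 0 0 0;255 -6 -40 0 0 0 0;255 -6 -40 0 0 0 0;255 -6 -40 0 0 0 0';python3 -m jog '255 -6 -40 0 0 0 0;255 -6 -40 0 0 0 0;255 -6 -40 0 0 0 0;255 -6 -30 0 0 0 0;255 0 0 0 0 0 0'; done
python3 - <<'E'
from h import *
p=np.load("fit.npy"); w=b2w(p,[[-110,0,260]])[0]; print(w); tgt(w,p[2]+np.pi)
E
```

```text
clock: 0.98
eef_pos: [287.2, 398.1, 258.2]
tcp_rot: [-3.139, -0.004, -2.901]
contact_force: [1.2, -1.3, 1.4]
opening: -0.001
clock: 1.4
eef_pos: [363.5, 204.1, 258.2]
tcp_rot: [-3.139, -0.003, -2.898]
contact_force: [1.7, -0.3, -0.1]
opening: 0.006
clock: 1.82
eef_pos: [424.7, 53.2, 259.3]
tcp_rot: [-3.137, -0.0, -2.901]
contact_force: [0.5, 1.0, -0.0]
opening: -0.003
[439.82167447   9.68661818 260.        ]
clk 1.82 pos [424.7  53.2 259.3] shift now [ -4.3 -45.9  -0.5] shift after turn [ -6.  -45.7  -0.7] turn [-0.3 -0.   2.1] F [ 0.5  1.  -0. ] Mz [ 0.01 -0.03  0.02] open -0.0 q [ 0.13  0.01  2.   -0.01  1.14 -1.68]
```

```bash
python3 -m jog '255 -4 -40 0 0 0 2;255 -2 -8 0 0 0 0;255 0 0 0 0 0 0'
python3 - <<'E'
from h import *
p=np.load("fit.npy"); 
im=optics.grab_frame("wrist"); cv2.imwrite("pics/w1.png",im[:,:,::-1]); np.save("w1info.npy",optics.camera_info("wrist"),allow_pickle=True)
I=optics.camera_info("wrist")
print(proj(I,model(p)).round(0).tolist()); tgt([0,0,0],p[2]+np.pi)
for n in ["scene","side"]:
    im=optics.grab_frame(n); cv2.imwrite(f"pics/{n}1.png",im[:,:,::-1])
E
```

```text
clock: 2.07
eef_pos: [441.2, 8.1, 259.3]
tcp_rot: [-3.137, -0.0, -2.94]
contact_force: [0.1, 0.8, 0.5]
opening: -0.0
[[432.0, 199.0], [414.0, 184.0], [211.0, 199.0], [228.0, 185.0], [458.0, 225.0], [184.0, 225.0], [394.0, 271.0], [248.0, 271.0]]
clk 2.12 pos [440.9   8.7 259.3] shift now [433.6  81.1 259.1] shift after turn [433.6  80.7 259.3] turn [-0.3 -0.  -0.1] F [0.  0.1 0.2] Mz [ 0.02 -0.01 -0.02] open -0.0 q [ 0.02  0.03  1.97 -0.01  1.14 -1.75]
```

View pics/w1.png

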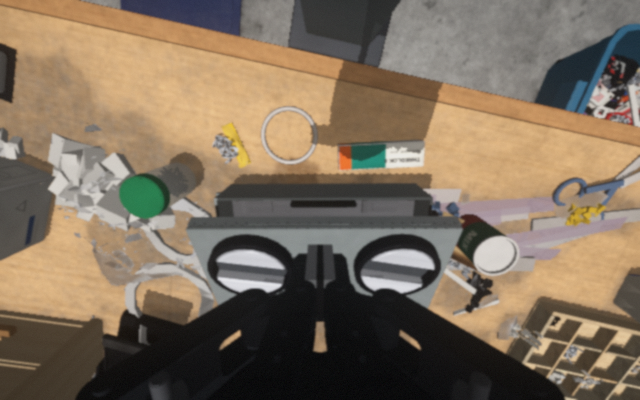

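View pics/scene1.png

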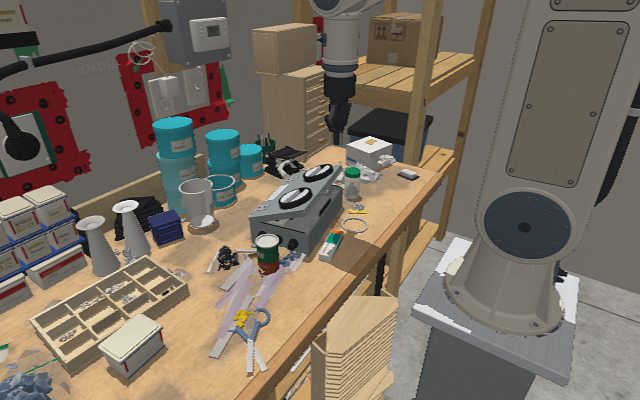

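Wrist: cover front edge from (190,222) to (460,222), right fastener at about (250,268), left at (397,268), fingertips at (320,250). Can right at (495,250), jar left at (145,195). Zooming in for a refined fit.

```bash
python3 - <<'E'
import cv2
a=cv2.imread("pics/w1.png")[165:315,170:370]; cv2.imwrite("pics/w1a.png",cv2.resize(a,None,fx=4,fy=4,interpolation=cv2.INTER_CUBIC))
a=cv2.imread("pics/w1.png")[165:315,290:490]; cv2.imwrite("pics/w1b.png",cv2.resize(a,None,fx=4,fy=4,interpolation=cv2.INTER_CUBIC))
a=cv2.imread("pics/scene1.png")[150:270,230:390]; cv2.imwrite("pics/s1.png",cv2.resize(a,None,fx=5,fy=5,interpolation=cv2.INTER_CUBIC))
E
```

```text
(no output)
```

View pics/w1a.png

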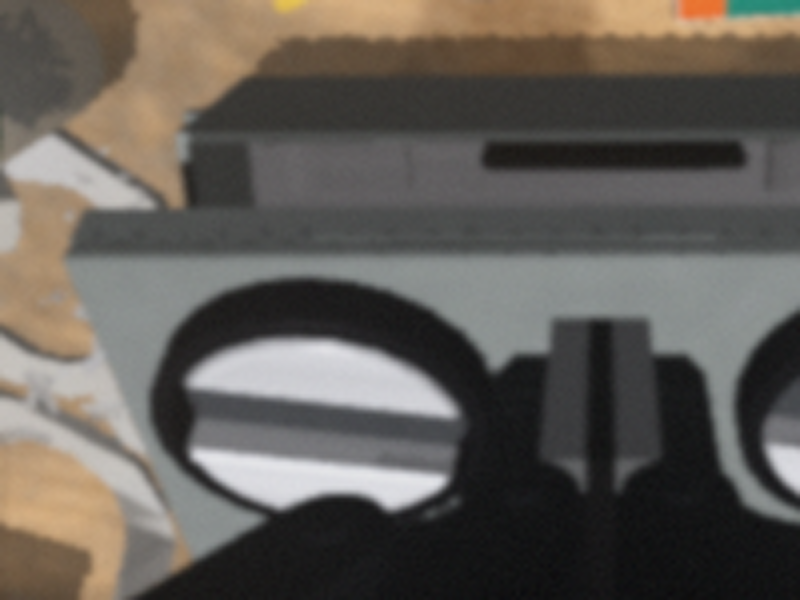

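View pics/w1b.png

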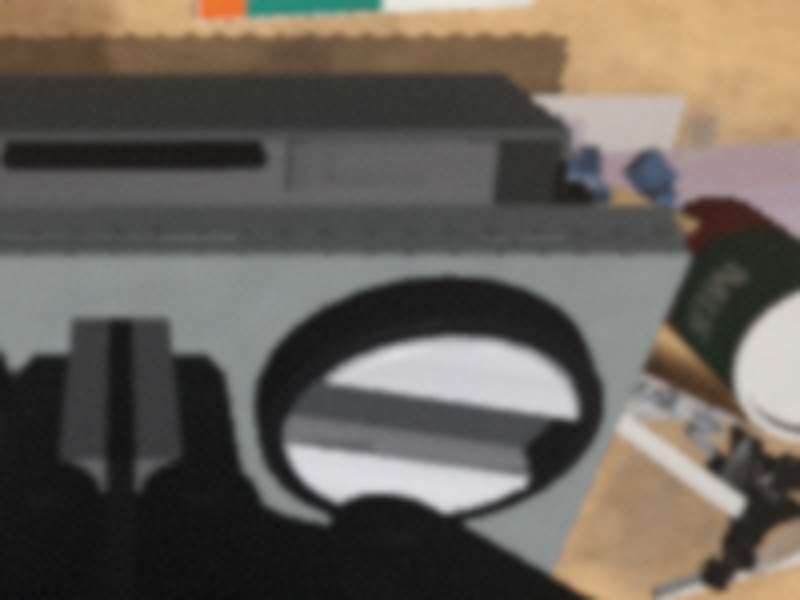

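View pics/s1.png

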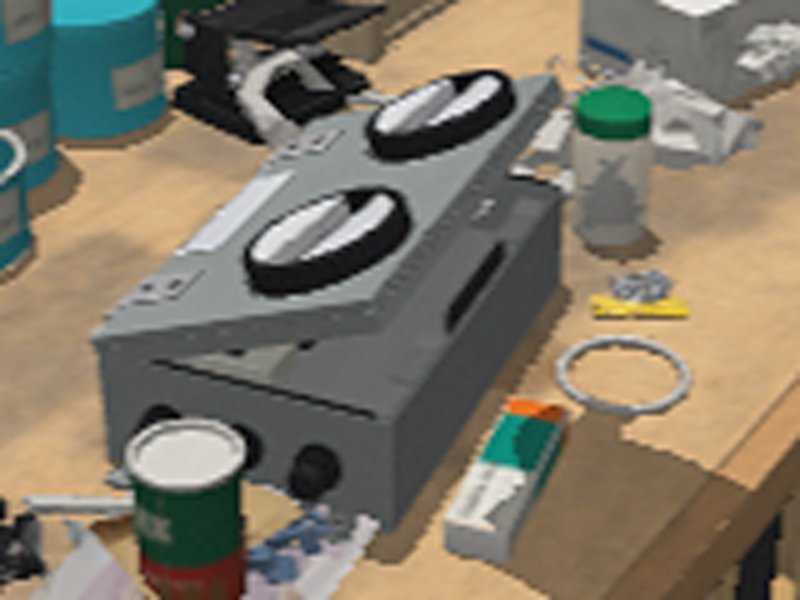

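```bash
python3 - <<'E'
from h import *
z=lambda a,s,o:(np.array(a,float)+.5)/s-.5+o
sc=z([[397,418],[388,530],[560,195],[563,290],[373,301],[560,75],[330,235],[443,112]],5,[230,150])
sd=z([[170,232],[172,295],[500,335],[487,415],[165,125],[520,235],[274,122],[470,180]],4.6,[240,150])
a=[170,165];b=[290,165]
wr=np.array([z(*q) for q in [([568,130],4,b),([505,75],4,b),([185,132],4,a),([250,75],4,a),([690,253],4,b),([68,255],4,a),([430,425],4,b),([325,425],4,a)]])
I,J,K=optics.camera_info("scene"),optics.camera_info("side"),np.load("w1info.npy",allow_pickle=True).item()
def f(p):
    m=model(p); return np.r_[(proj(I,m)-sc).ravel(),.5*(proj(J,m)-sd).ravel(),(proj(K,m)-wr).ravel()]
s=least_squares(f,[550,0,0,.5],loss='soft_l1',x_scale=[100,100,.1,.1])
print(s.x); print(s.fun.reshape(3,-1,2).round(1)); p=s.x
np.save("fit.npy",p)
fw=lambda p:(proj(K,model(p))-wr).ravel()
print("wrist only",least_squares(fw,p,x_scale=[100,100,.1,.1]).x)
# slot angles: image direction for phi
for nm,y,ang in(("L",78,np.degrees(np.arctan2(36,228))),("R",-78,np.degrees(np.arctan2(26,272)))):
    for phi in np.arange(0,.36,.05):
        d=30*np.array([np.sin(phi),np.cos(phi)])  # clockwise from above: y-> +x
        c=np.array([-38,y]); q=proj(K,b2w(p,cov(p[3],[[*(c-d),95],[*(c+d),95]])))
        v=q[1]-q[0]; print(nm,round(phi,2),np.degrees(np.arctan2(v[1],v[0])).round(1),"obs",ang.round(1))
w=b2w(p,cov(p[3],[[-73,0,79]]));print("push now",w,"shut",b2w(p,[[-73,0,79]]),"slots",b2w(p,[[-38,78,83],[-38,-78,83]]))
E
```

```text
[5.45613091e+02 3.44965615e+01 2.04236903e-01 3.44920588e-01]
[[[-1.2  1.4]
  [ 0.8  1.1]
  [ 1.3 -2.1]
  [-0.1 -1.7]
  [-0.2  1.3]
  [-0.   0.7]
  [-1.1 -0.6]
  [-0.8 -0.9]]

 [[-1.1 -1.6]
  [-0.4  0.5]
  [-0.4 -0.4]
  [ 0.9  0.5]
  [-1.1 -0.1]
  [-1.3 -0.1]
  [-0.2 -0.6]
  [-0.3 -0.7]]

 [[ 2.7  0.6]
  [ 0.2  0.1]
  [-3.   0.3]
  [-1.8  0.4]
  [ 0.5 -2. ]
  [-0.7 -2.2]
  [ 0.1  0.8]
  [-0.3  0.8]]]
wrist only [5.45845187e+02 3.48335711e+01 2.04296908e-01 3.47298996e-01]
L 0.0 0.0 obs 9.0
L 0.05 1.8 obs 9.0
L 0.1 3.7 obs 9.0
L 0.15 5.7 obs 9.0
L 0.2 7.6 obs 9.0
L 0.25 9.7 obs 9.0
L 0.3 11.8 obs 9.0
L 0.35 13.9 obs 9.0
R 0.0 0.0 obs 5.5
R 0.05 1.8 obs 5.5
R 0.1 3.6 obs 5.5
R 0.15 5.4 obs 5.5
R 0.2 7.2 obs 5.5
R 0.25 8.9 obs 5.5
R 0.3 10.7 obs 5.5
R 0.35 12.5 obs 5.5
push now [[485.12890947  21.96878413 133.48126642]] shut [[474.13031957  19.69070277  79.        ]] slots [[492.58292242 103.16825334  83.        ]
 [524.2228396  -49.58944906  83.        ]]
```

```bash
python3 - <<'E'
from h import *
p=np.load("fit.npy"); tgt(b2w(p,cov(p[3],[[-71,0,79]]))[0]+[0,0,15],p[2]+np.pi)
E
```

```text
clk 2.22 pos [440.4  10.  259.3] shift now [-48.2   3.1 111.4] shift after turn [-48.1   2.7 111.5] turn [-0.2 -0.  -0. ] F [0.3 0.8 0.1] Mz [ 0.01 -0.01  0.  ] open 0.0 q [ 0.02  0.03  1.97 -0.    1.14 -1.75]
```

```bash
python3 -m jog '255 -16 1 30 0 0 0;255 -16 1 30 0 0 0;255 -16 1 30 0 0 0;255 -4 0 22 0 0 0;255 0 0 0 0 0 0'
python3 - <<'E'
from h import *
p=np.load("fit.npy"); tgt(b2w(p,[[-71,0,79]])[0],p[2]+np.pi)
E
```

```text
clock: 2.63
eef_pos: [493.0, 30.4, 146.3]
tcp_rot: [-3.138, 0.007, -2.93]
contact_force: [-1.7, 0.1, -0.6]
opening: -0.003
clk 2.63 pos [493.   30.4 146.3] shift now [19.1 -6.3 67.2] shift after turn [18.6 -6.7 67.3] turn [-0.2  0.4  0.4] F [-1.7  0.1 -0.6] Mz [ 0.    0.03 -0.04] open -0.0 q [ 0.06  0.25  1.99 -0.    0.89 -1.72]
```

```bash
python3 -m jog '255 6 -6 5 0 0 0;255 2 0 10 0 0 0;255 2 0 10 0 0 0;255 2 0 10 0 0 0;255 2 0 10 0 0 0'
python3 - <<'E'
from h import *
p=np.load("fit.npy"); tgt(b2w(p,[[-71,0,79]])[0],p[2]+np.pi)
E
```

```text
clock: 3.05
eef_pos: [480.3, 23.6, 102.9]
tcp_rot: [-3.137, 0.012, -2.926]
contact_force: [0.0, 0.4, 0.8]
opening: -0.001
clk 3.05 pos [480.3  23.6 102.9] shift now [ 5.1 -2.5 23.8] shift after turn [ 4.8 -2.6 23.9] turn [-0.2  0.7  0.7] F [0.  0.4 0.8] Mz [ 0.01 -0.08  0.01] open -0.0 q [ 0.05  0.3   2.06 -0.    0.77 -1.74]
```

```bash
python3 -m jog '255 2 -1 8 0 0 0;255 2 -1 8 0 0 0;255 1 0 6 0 0 0;255 0 0 5 0 0 0'
python3 - <<'E'
from h import *
p=np.load("fit.npy"); tgt(b2w(p,[[-71,0,79]])[0],p[2]+np.pi)
im=optics.grab_frame("scene"); cv2.imwrite("pics/s2.png",cv2.resize(im[130:290,220:420,::-1],None,fx=3.5,fy=3.5,interpolation=cv2.INTER_CUBIC))
E
```

```text
clock: 3.38
eef_pos: [476.3, 20.5, 77.2]
tcp_rot: [-3.137, 0.017, -2.927]
contact_force: [-28.0, 0.6, 103.1]
opening: 0.002
clk 3.38 pos [476.3  20.5  77.2] shift now [ 0.3 -0.4 -1.8] shift after turn [ 0.3 -0.4 -1.8] turn [-0.2  0.9  0.6] F [-28.    0.6 103.1] Mz [ 0.06  4.63 -0.03] open 0.0 q [ 0.04  0.34  2.08 -0.    0.7  -1.74]
```

View pics/s2.png

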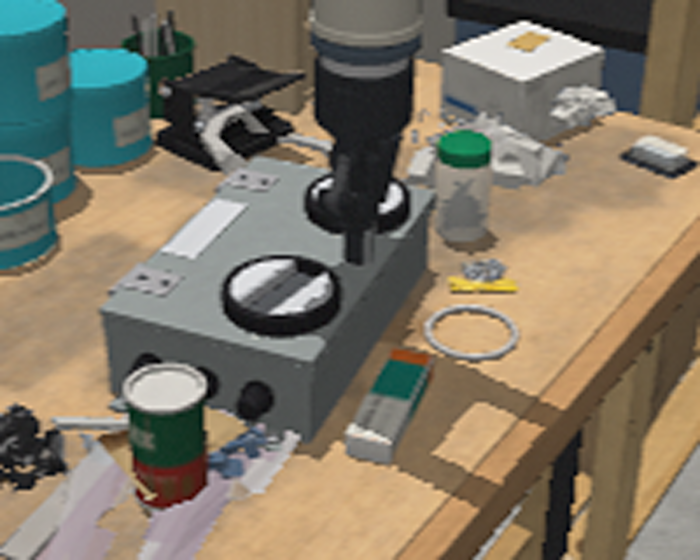

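Cover shut to the stop with 103 N – enough; backing off immediately.

```bash
python3 -m jog '255 0 0 -3 0 0 0;255 0 0 -8 0 0 0;180 0 0 -25 0 0 0;180 0 0 -25 0 0 0;180 0 0 -25 0 0 0'
python3 - <<'E'
from h import *
p=np.load("fit.npy"); tgt(b2w(p,[[-110,60,200]])[0],p[2]+np.pi)
E
```

```text
clock: 3.85
eef_pos: [471.7, 19.9, 165.1]
tcp_rot: [-3.139, 0.01, -2.928]
contact_force: [-0.3, 0.0, 0.7]
opening: 0.292
clk 3.85 pos [471.7  19.9 165.1] shift now [ 33.8  59.5 -35.5] shift after turn [ 34.7  59.3 -34.9] turn [-0.2  0.6  0.5] F [-0.3  0.   0.7] Mz [-0.01  0.02 -0.04] open 0.29 q [ 0.04  0.19  2.02 -0.    0.92 -1.74]
```

```bash
python3 -m jog '180 15 0 -25 0 0 0;180 20 0 -25 0 0 0;180 20 0 -20 0 0 0;180 0 0 0 0 0 0;180 0 0 0 0 0 0'
python3 - <<'E'
from h import *
p=np.load("fit.npy"); tgt([0,0,0],p[2]+np.pi)
I=optics.camera_info("wrist"); im=optics.grab_frame("wrist"); cv2.imwrite("pics/w3.png",im[:,:,::-1]); np.save("w3info.npy",I,allow_pickle=True)
print(proj(I,model([*p[:3],.05])).round(0).tolist())
cv2.imwrite("pics/w3b.png",cv2.resize(im[165:365,170:490,::-1],None,fx=2.5,fy=2.5,interpolation=cv2.INTER_CUBIC))
E
```

```text
clock: 4.27
eef_pos: [417.6, 7.4, 243.0]
tcp_rot: [-3.136, 0.021, -2.928]
contact_force: [0.1, -0.0, -0.6]
opening: 0.294
clk 4.27 pos [417.6   7.4 243. ] shift now [414.6  82.5 234. ] shift after turn [410.4  77.5 243. ] turn [-0.3  1.2  0.5] F [ 0.1 -0.  -0.6] Mz [-0.01  0.02 -0.01] open 0.29 q [ 0.02 -0.01  2.05 -0.    1.08 -1.77]
[[434.0, 218.0], [415.0, 200.0], [207.0, 216.0], [226.0, 198.0], [443.0, 222.0], [198.0, 219.0], [388.0, 268.0], [251.0, 266.0]]
```

View pics/w3b.png

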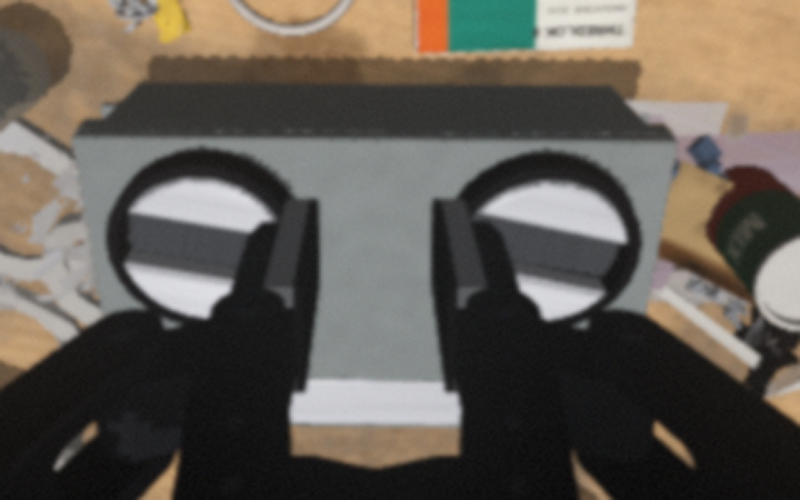

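```bash
python3 - <<'E'
from h import *
K=np.load("w3info.npy",allow_pickle=True).item(); p=np.load("fit.npy")
th=.05
def edge(c,phi,off,z=95):
    d=np.array([np.sin(phi),np.cos(phi)]);n=np.array([d[1],-d[0]])
    return [[*(np.array(c)+n*off+d*t),z] for t in (-30,30)]
im=cv2.imread("pics/w3.png")[165:365,170:490]; im=cv2.resize(im,None,fx=2.5,fy=2.5)
def dr(pts,col):
    q=(proj(K,b2w(p,cov(th,pts)))-[170,165]+.5)*2.5-.5
    cv2.polylines(im,[q.round().astype(int)],False,col,1)
for y,phi in((78,.235),(-78,.15)):
    for o in(-14,14): dr(edge([-38,y],phi,o),(0,0,255))
    t=np.linspace(0,6.3,60); dr(np.c_[-38+38.5*np.cos(t),y+38.5*np.sin(t),t*0+95],(0,255,0)); dr(np.c_[-38+45.5*np.cos(t),y+45.5*np.sin(t),t*0+95],(255,0,0))
dr([[86,138,79],[-89,138,79],[-89,-138,79],[86,-138,79]],(0,255,255))
cv2.imwrite("pics/ov3.png",im)
E
```

```text
(no output)
```

View pics/ov3.png

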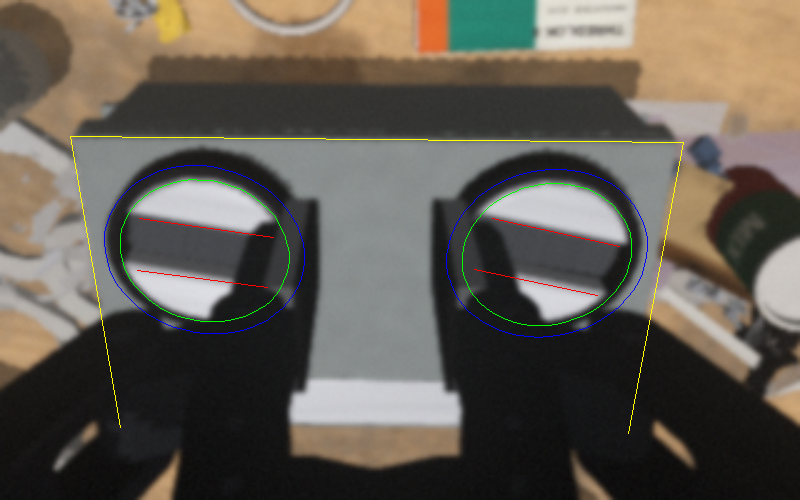

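```bash
python3 - <<'E'
from h import *
p=np.load("fit.npy"); w=b2w(p,[[-38.5,77.5,130]])[0]; print(w); tgt(w,p[2]+np.pi-.235)
E
```

```text
[492.19472439 102.57723533 130.        ]
clk 4.32 pos [417.6   7.4 242.7] shift now [-90.8  77.8 114.1] shift after turn [-71.7  97.4 112.7] turn [-0.2  1.2 14. ] F [ 0.1 -0.   1.4] Mz [ 0.05 -0.02  0.  ] open 0.3 q [ 0.02 -0.01  2.05 -0.    1.08 -1.77]
```

```bash
python3 -m jog '180 -22 20 0 0 1 7;180 -20 22 0 0 0 6;180 -20 26 20 0 0 0;180 -12 20 30 0 0 0;180 0 0 10 0 0 0'
python3 - <<'E'
from h import *
p=np.load("fit.npy"); w=b2w(p,[[-38.5,77.5,130]])[0]; print(w); tgt(w,p[2]+np.pi-.235)
E
```

```text
clock: 4.73
eef_pos: [491.6, 104.2, 179.5]
tcp_rot: [-3.138, 0.008, 3.116]
contact_force: [-1.1, -0.8, -0.4]
opening: 0.295
[492.19472439 102.57723533 130.        ]
clk 4.73 pos [491.6 104.2 179.5] shift now [-0.2 -1.4 49.5] shift after turn [-0.6 -1.6 49.5] turn [-0.2  0.5  0.3] F [-1.1 -0.8 -0.4] Mz [-0.06  0.01  0.01] open 0.3 q [ 0.21  0.22  1.95 -0.01  0.97 -1.33]
```

```bash
python3 -m jog '180 -1 -1.5 25 0 0.5 0;180 0 0 20 0 0 0;180 0 0 3 0 0 0;180 0 0 0 0 0 0'
python3 - <<'E'
from h import *
p=np.load("fit.npy"); w=b2w(p,[[-38.5,77.5,130]])[0]; tgt(w,p[2]+np.pi-.235)
im=optics.grab_frame("wrist"); cv2.imwrite("pics/w4.png",im[:,:,::-1])
im2=optics.grab_frame("scene"); cv2.imwrite("pics/s4.png",cv2.resize(im2[150:270,230:390,::-1],None,fx=5,fy=5,interpolation=cv2.INTER_CUBIC))
E
```

```text
clock: 5.07
eef_pos: [492.1, 104.7, 121.3]
tcp_rot: [-3.136, -0.011, 3.119]
contact_force: [1.3, -0.1, 0.4]
opening: 0.294
clk 5.07 pos [492.1 104.7 121.3] shift now [-0.  -2.2 -8.6] shift after turn [-0.1 -2.2 -8.7] turn [-0.3 -0.6  0.5] F [ 1.3 -0.1  0.4] Mz [ 0.05  0.02 -0.01] open 0.29 q [ 0.21  0.31  1.98 -0.    0.86 -1.34]
```

View pics/w4.png

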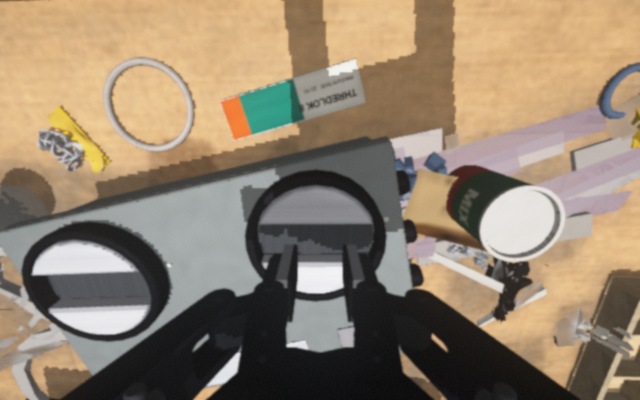

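View pics/s4.png

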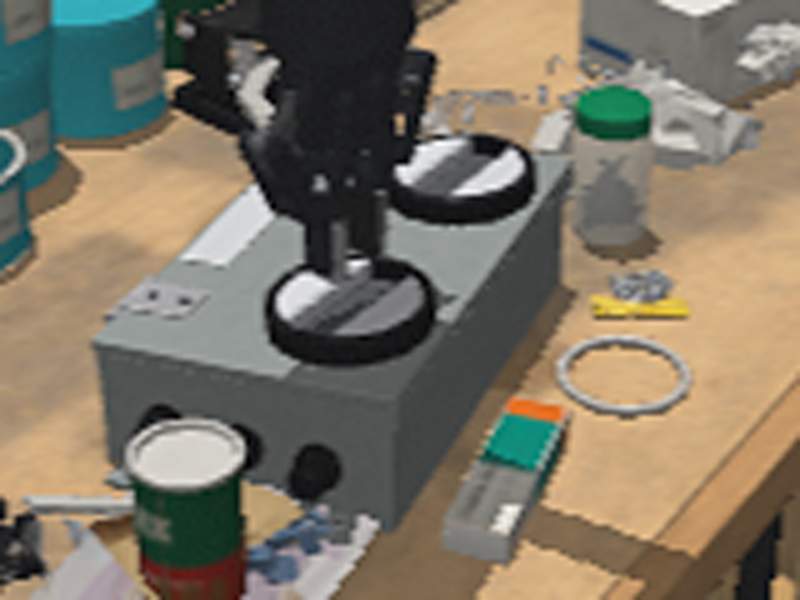

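Left slot is level in the wrist picture (edges at rows 223 and 260), fingertips at (285,250) and (352,250). Descend with small steps.

```bash
python3 - <<'E'
from h import *
s=r.sense(); R=Ro.from_euler('xyz',s["tcp_rot"]); I=optics.camera_info("wrist")
for z in(-8,-4,0):
  print(z,proj(I,R.apply([[11,12.5,z],[-11,12.5,z],[11,-12.5,z],[-11,-12.5,z]])+s["eef_pos"]).round(0).tolist())
# slot projected at rim
p=np.load("fit.npy")
for dx in(-1,0): print(proj(I,b2w(p+[dx,0,0,0],cov(.05,[[-38-14,78,95],[-38+14,78,95],[-38-14,78,83],[-38+14,78,83]]))).round(1).tolist())
E
```

```text
-8 [[343.0, 248.0], [342.0, 284.0], [295.0, 248.0], [296.0, 284.0]]
-4 [[342.0, 244.0], [341.0, 280.0], [295.0, 244.0], [296.0, 280.0]]
0 [[341.0, 241.0], [341.0, 276.0], [296.0, 241.0], [297.0, 276.0]]
[[311.8, 222.6], [321.9, 260.9], [312.2, 215.0], [321.7, 251.5]]
[[311.9, 224.1], [321.9, 262.2], [312.2, 216.5], [321.7, 252.8]]
```

```bash
python3 - <<'E'
import cv2
a=cv2.imread("pics/w4.png")[160:310,230:410]; cv2.imwrite("pics/w4c.png",cv2.resize(a,None,fx=4,fy=4,interpolation=cv2.INTER_CUBIC))
E
```

```text
(no output)
```

View pics/w4c.png

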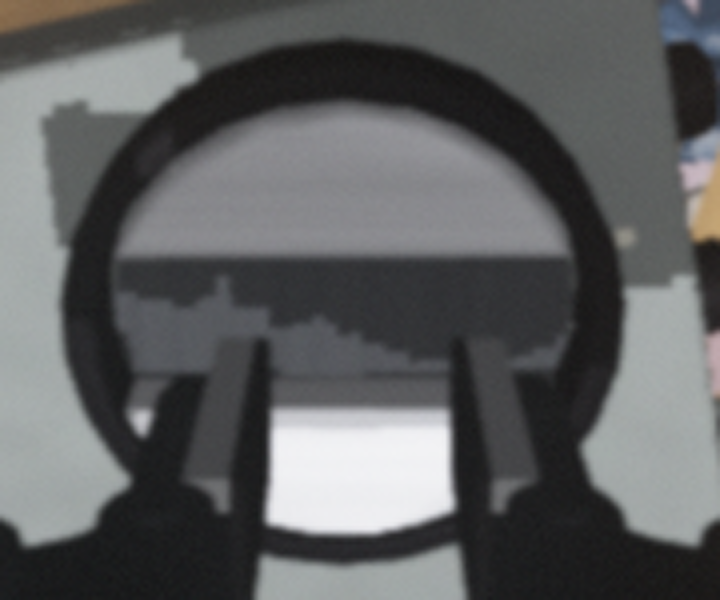

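```bash
python3 -m jog '180 0 -2 8 0 -0.6 0;180 0 0 6 0 0 0;180 0 0 3 0 0 0;180 0 0 2 0 0 0'
python3 - <<'E'
from h import *
p=np.load("fit.npy"); w=b2w(p,[[-38.5,77.5,90]])[0]; tgt(w,p[2]+np.pi-.235)
E
```

```text
clock: 5.5
eef_pos: [495.7, 102.8, 107.3]
tcp_rot: [-3.138, 0.009, 3.118]
contact_force: [0.7, -0.1, 0.1]
opening: 0.297
clk 5.50 pos [495.7 102.8 107.3] shift now [ 3.7 -0.3 17.3] shift after turn [ 3.5 -0.4 17.3] turn [-0.2  0.5  0.4] F [ 0.7 -0.1  0.1] Mz [-0.03 -0.03 -0.01] open 0.3 q [ 0.21  0.33  2.   -0.01  0.81 -1.34]
```

```bash
python3 -m jog '180 3.5 0 0 0 0.3 0;180 0 0 0 0 0 0'
python3 - <<'E'
from h import *
p=np.load("fit.npy"); w=b2w(p,[[-38.5,77.5,90]])[0]; tgt(w,p[2]+np.pi-.235)
E
```

```text
clock: 5.67
eef_pos: [492.5, 103.0, 108.0]
tcp_rot: [-3.138, 0.004, 3.118]
contact_force: [-0.0, -0.7, 0.4]
opening: 0.296
clk 5.67 pos [492.5 103.  108. ] shift now [ 0.3 -0.3 18. ] shift after turn [ 0.3 -0.4 18. ] turn [-0.2  0.2  0.4] F [-0.  -0.7  0.4] Mz [-0.01  0.    0.09] open 0.3 q [ 0.21  0.33  2.   -0.01  0.81 -1.34]
```

```bash
python3 -m jog '180 0 0 3 0 0 0;180 0 0 3 0 0 0;180 0.5 0 3 0 0 0;180 0.5 0 2 0 0 0'
python3 - <<'E'
from h import *
p=np.load("fit.npy"); w=b2w(p,[[-38.5,77.5,90]])[0]; tgt(w,p[2]+np.pi-.235)
E
```

```text
clock: 6.0
eef_pos: [492.5, 103.2, 97.7]
tcp_rot: [-3.139, 0.007, 3.118]
contact_force: [-0.3, -0.4, 0.6]
opening: 0.292
clk 6.00 pos [492.5 103.2  97.7] shift now [ 0.4 -0.6  7.7] shift after turn [ 0.3 -0.7  7.7] turn [-0.1  0.4  0.4] F [-0.3 -0.4  0.6] Mz [0.   0.08 0.02] open 0.29 q [ 0.21  0.34  2.01 -0.01  0.79 -1.34]
```

```bash
python3 -m jog '180 0.5 0 2 0 0 0;180 0.5 0 2 0 0 0;180 0.5 0 2 0 0 0'; python3 -m jog '180 0.5 0 2 0 0 0;180 0.5 0 1.5 0 0 0'
python3 - <<'E'
from h import *
p=np.load("fit.npy"); w=b2w(p,[[-38.5,77.5,90]])[0]; tgt(w,p[2]+np.pi-.235)
E
```

```text
clock: 6.25
eef_pos: [490.7, 103.3, 90.7]
tcp_rot: [-3.139, 0.006, 3.118]
contact_force: [0.6, -0.4, -0.4]
opening: 0.292
clock: 6.42
eef_pos: [490.4, 103.2, 87.3]
tcp_rot: [-3.139, 0.007, 3.118]
contact_force: [-1.5, -1.2, 7.9]
opening: 0.299
clk 6.42 pos [490.4 103.2  87.3] shift now [-1.9 -0.6 -2.7] shift after turn [-1.9 -0.6 -2.7] turn [-0.2  0.4  0.4] F [-1.5 -1.2  7.9] Mz [-0.3   0.13  0.02] open 0.3 q [ 0.21  0.36  2.02 -0.01  0.76 -1.34]
```

```bash
python3 -m jog '180 -1.5 0.5 1 0 0 0;180 0 0 1 0 0 0'
python3 - <<'E'
from h import *
p=np.load("fit.npy"); w=b2w(p,[[-38.5,77.5,90]])[0]; tgt(w,p[2]+np.pi-.235)
im2=optics.grab_frame("scene"); cv2.imwrite("pics/s5.png",cv2.resize(im2[150:270,230:390,::-1],None,fx=5,fy=5,interpolation=cv2.INTER_CUBIC))
E
```

```text
clock: 6.58
eef_pos: [490.8, 103.3, 85.6]
tcp_rot: [-3.138, 0.005, 3.118]
contact_force: [-1.2, -0.4, 9.2]
opening: 0.296
clk 6.58 pos [490.8 103.3  85.6] shift now [-1.5 -0.7 -4.4] shift after turn [-1.5 -0.7 -4.4] turn [-0.2  0.3  0.4] F [-1.2 -0.4  9.2] Mz [-0.07  0.3  -0.01] open 0.3 q [ 0.21  0.36  2.02 -0.01  0.76 -1.34]
```

View pics/s5.png

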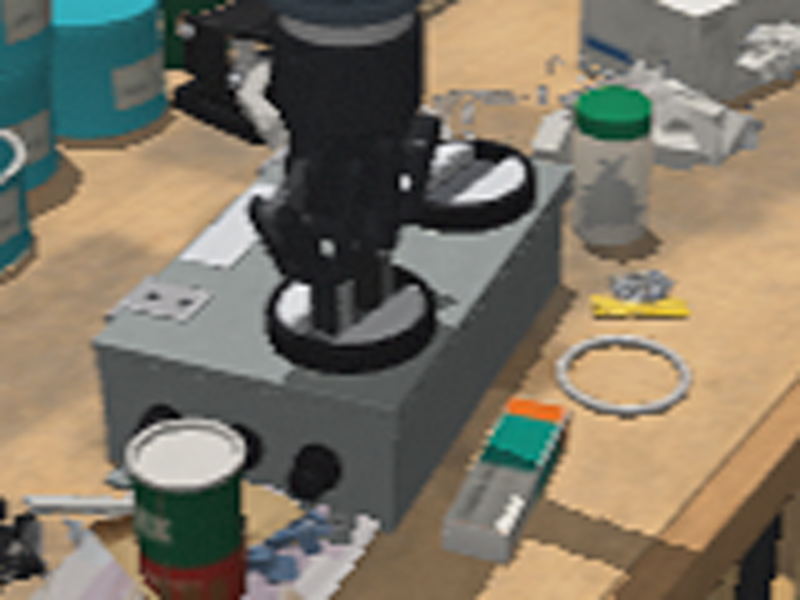

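Both tips are down in the left slot. Press on to the solid stop.

```bash
python3 -m jog '180 -1 0 1 0 0 0;180 -0.5 0 1 0 0 0'; python3 -m jog '180 0 0 1 0 0 0;180 0 0 1 0 0 0'
python3 - <<'E'
from h import *
p=np.load("fit.npy"); w=b2w(p,[[-38.5,77.5,90]])[0]; tgt(w,p[2]+np.pi-.235)
E
```

```text
clock: 6.8
eef_pos: [490.7, 103.3, 84.1]
tcp_rot: [-3.138, 0.002, 3.118]
contact_force: [-4.1, 0.2, 12.3]
opening: 0.292
clock: 6.97
eef_pos: [490.6, 103.3, 83.3]
tcp_rot: [-3.138, 0.002, 3.118]
contact_force: [-2.9, -1.0, 13.4]
opening: 0.294
clk 6.97 pos [490.6 103.3  83.3] shift now [-1.6 -0.8 -6.7] shift after turn [-1.6 -0.7 -6.7] turn [-0.2  0.1  0.4] F [-2.9 -1.  13.4] Mz [-0.17  0.62 -0.02] open 0.29 q [ 0.21  0.37  2.02 -0.01  0.76 -1.34]
```

```bash
python3 -m jog '180 0 0 1.5 0 0 0;180 0 0 1.5 0 0 0'; python3 -m jog '180 0 0 1.5 0 0 0;180 0 0 1.5 0 0 0'; python3 -m jog '180 0 0 1.5 0 0 0;180 0 0 1.5 0 0 0'
```

```text
clock: 7.13
eef_pos: [490.7, 103.3, 82.3]
tcp_rot: [-3.138, 0.002, 3.118]
contact_force: [-8.0, -2.1, 32.0]
opening: 0.297
clock: 7.3
eef_pos: [490.6, 103.3, 82.5]
tcp_rot: [-3.138, 0.002, 3.118]
contact_force: [-8.4, -1.3, 25.3]
opening: 0.293
clock: 7.47
eef_pos: [490.7, 103.4, 82.5]
tcp_rot: [-3.138, 0.002, 3.118]
contact_force: [-7.0, -1.7, 24.1]
opening: 0.296
```

```bash
python3 -m jog '180 -1 0 1.8 0 0 6;180 0 0 1.8 0 0 6;180 0 0 1.8 0 0 6'
python3 - <<'E'
from h import *
p=np.load("fit.npy"); w=b2w(p,[[-38,78,82.4]])[0]; tgt(w,p[2]+np.pi-np.pi/2)
E
```

```text
clock: 7.72
eef_pos: [491.3, 103.8, 82.4]
tcp_rot: [-3.139, 0.002, 2.795]
contact_force: [-7.6, -2.3, 27.2]
opening: 0.295
clk 7.72 pos [491.3 103.8  82.4] shift now [-1.5 -0.1  0. ] shift after turn [-0.9  1.2  0. ] turn [-0.1  0.2 58.4] F [-7.6 -2.3 27.2] Mz [-0.35  1.32  0.02] open 0.3 q [ 0.21  0.37  2.02 -0.    0.76 -1.01]
```

```bash
python3 -m jog '180 0 0 1.8 0 0 6;180 0 0 1.8 0 0 6;180 0 0 1.8 0 0 6;180 0 0 1.8 0 0 6'
python3 - <<'E'
from h import *
p=np.load("fit.npy"); w=b2w(p,[[-38,78,82.4]])[0]; tgt(w,p[2]+np.pi-np.pi/2)
im2=optics.grab_frame("scene"); cv2.imwrite("pics/s6.png",cv2.resize(im2[150:270,230:390,::-1],None,fx=5,fy=5,interpolation=cv2.INTER_CUBIC))
im2=optics.grab_frame("wrist"); cv2.imwrite("pics/w6.png",im2[:,:,::-1])
E
```

```text
clock: 8.05
eef_pos: [492.3, 104.0, 82.4]
tcp_rot: [3.141, 0.004, 2.355]
contact_force: [-7.9, -2.0, 28.3]
opening: 0.295
clk 8.05 pos [492.3 104.   82.4] shift now [-0.8 -0.4  0. ] shift after turn [-0.9  0.1  0. ] turn [ 0.1  0.2 33.2] F [-7.9 -2.  28.3] Mz [-0.43  1.43  0.02] open 0.3 q [ 0.21  0.37  2.01 -0.    0.76 -0.57]
```

View pics/s6.png

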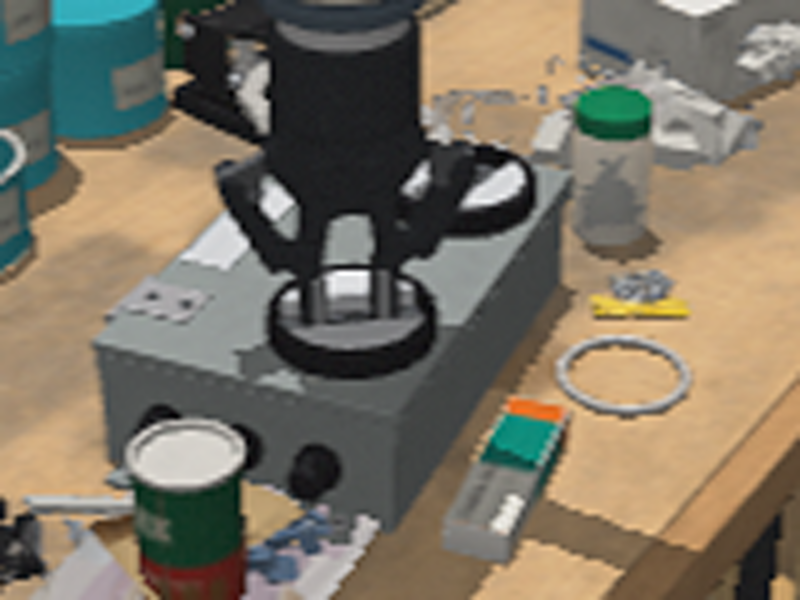

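View pics/w6.png

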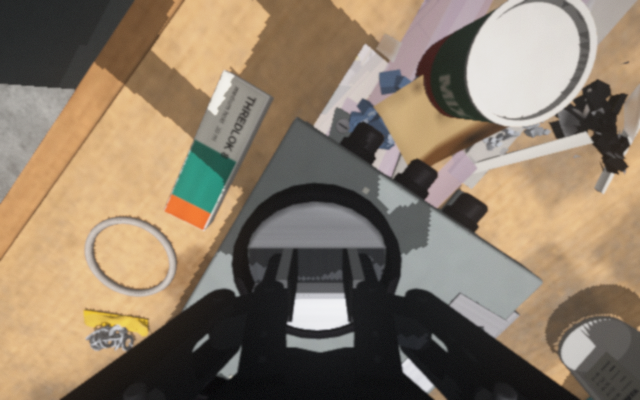

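The slot turns with the tips (still level in the wrist picture, edge row 247). Continue to the stop.

```bash
python3 -m jog '180 -0.5 0 1.8 0 0 6;180 0 0 1.8 0 0 6;180 0 0 1.8 0 0 6;180 0 0 1.8 0 0 6;180 0 0 1.8 0 0 6'
python3 - <<'E'
from h import *
p=np.load("fit.npy"); w=b2w(p,[[-38,78,82.4]])[0]; tgt(w,p[2]+np.pi-np.pi/2)
E
```

```text
clock: 8.57
eef_pos: [493.5, 103.7, 82.4]
tcp_rot: [3.136, 0.004, 1.813]
contact_force: [-7.8, -3.0, 28.8]
opening: 0.293
clk 8.57 pos [493.5 103.7  82.4] shift now [-0.3 -1.   0. ] shift after turn [-0.3 -1.   0. ] turn [0.3 0.2 2.2] F [-7.8 -3.  28.8] Mz [-0.58  1.51  0.1 ] open 0.29 q [ 0.21  0.37  2.01 -0.01  0.75 -0.03]
```

```bash
python3 -m jog '180 0 0 1.8 0 0 4;180 0 0 1.8 0 0 4'; python3 -m jog '180 0 0 1.8 0 0 3;180 0 0 1.8 0 0 3'
python3 - <<'E'
from h import *
p=np.load("fit.npy"); w=b2w(p,[[-38,78,82.4]])[0]; tgt(w,p[2]+np.pi-np.pi/2)
im2=optics.grab_frame("wrist"); cv2.imwrite("pics/w7.png",im2[:,:,::-1])
E
```

```text
clock: 8.73
eef_pos: [494.4, 103.4, 82.5]
tcp_rot: [3.134, 0.004, 1.665]
contact_force: [-5.4, -3.8, 24.3]
opening: 0.296
clock: 8.9
eef_pos: [495.1, 102.3, 82.4]
tcp_rot: [3.132, 0.005, 1.556]
contact_force: [-7.9, -4.1, 28.6]
opening: 0.295
clk 8.90 pos [495.1 102.3  82.4] shift now [ 0.9 -2.5 -0. ] shift after turn [ 1.4 -2.3  0. ] turn [  0.5   0.3 -12.6] F [-7.9 -4.1 28.6] Mz [-0.62  1.6   0.68] open 0.29 q [ 0.21  0.37  2.01 -0.01  0.75  0.23]
```

View pics/w7.png

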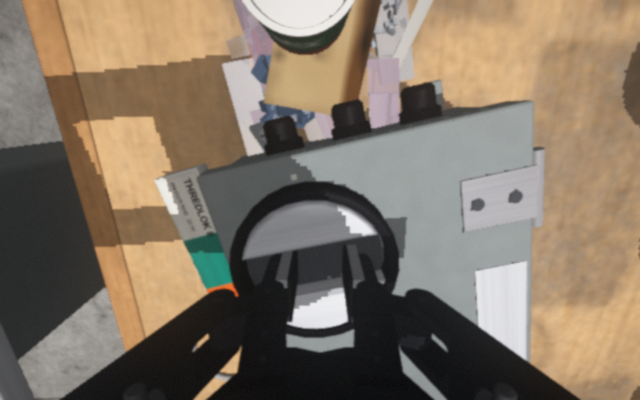

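```bash
cat >> h.py <<'E'
def slotang(K,p,y,phi,th,off,z=95):
    d=np.array([np.sin(phi),np.cos(phi)]);n=np.array([d[1],-d[0]])
    q=proj(K,b2w(p,cov(th,[[*(np.array([-38,y])+n*off+d*t),z] for t in(-30,30)])))
    v=q[1]-q[0]; return q.round(1).tolist(),np.degrees(np.arctan2(v[1],v[0])).round(1)
E
python3 - <<'E'
from h import *
K=optics.camera_info("wrist"); p=np.load("fit.npy")
for phi in(1.4,1.45,1.5,1.57):print(phi,slotang(K,p,78,phi,0,-14),slotang(K,p,78,phi,0,14))
a=cv2.imread("pics/w7.png")[170:350,215:415]; cv2.imwrite("pics/w7c.png",cv2.resize(a,None,fx=3.3,fy=3.3,interpolation=cv2.INTER_CUBIC))
E
```

```text
1.4 ([[250.3, 269.0], [359.3, 227.7]], np.float64(-20.8)) ([[273.7, 310.3], [377.7, 273.2]], np.float64(-19.7))
1.45 ([[250.3, 266.2], [361.6, 229.8]], np.float64(-18.1)) ([[271.4, 308.6], [377.3, 275.9]], np.float64(-17.2))
1.5 ([[250.4, 263.4], [363.8, 232.0]], np.float64(-15.5)) ([[269.2, 306.8], [376.7, 278.6]], np.float64(-14.7))
1.57 ([[250.9, 259.5], [366.6, 235.3]], np.float64(-11.8)) ([[266.3, 304.0], [375.6, 282.3]], np.float64(-11.2))
```

View pics/w7c.png

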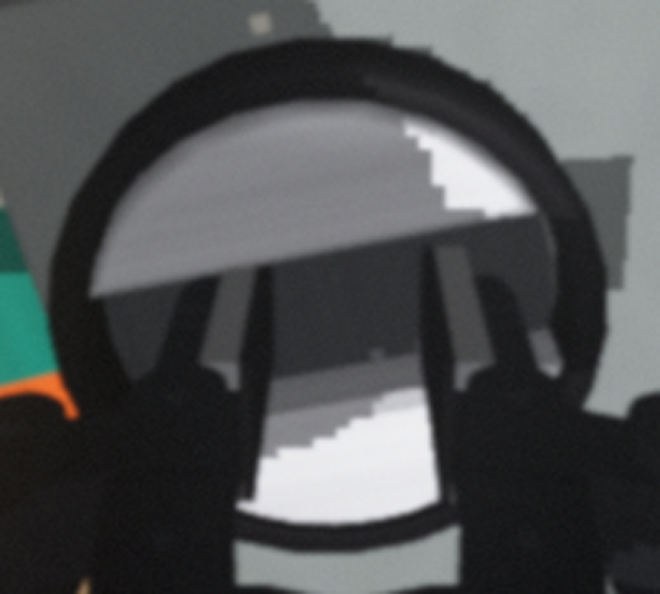

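Left slot lies along the box's x (slope -10.7°, expected -11.8° at 90°), and the torque shows the stop. Ease off and lift out.

```bash
python3 -m jog '180 0 0 0 0 0 -4;180 0 0 -3 0 0 0;180 0 0 -5 0 0 0;180 0 0 -12 0 0 0;180 0 0 -20 0 0 0'; python3 -m jog '180 0 0 -25 0 0 0;180 0 0 -25 0 0 0;180 0 0 -10 0 0 0;180 0 0 0 0 0 0'
python3 - <<'E'
from h import *
p=np.load("fit.npy"); w=b2w(p,[[-38,-40,180]])[0]; tgt(w,p[2]+np.pi-.15)
im2=optics.grab_frame("wrist"); cv2.imwrite("pics/w8.png",im2[:,:,::-1])
im2=optics.grab_frame("scene"); cv2.imwrite("pics/s8.png",cv2.resize(im2[150:270,230:390,::-1],None,fx=5,fy=5,interpolation=cv2.INTER_CUBIC))
E
```

```text
clock: 9.37
eef_pos: [492.7, 102.0, 122.3]
tcp_rot: [3.137, 0.006, 1.621]
contact_force: [-0.5, -1.1, -0.2]
opening: 0.3
clock: 9.7
eef_pos: [492.8, 102.6, 187.5]
tcp_rot: [3.135, 0.006, 1.617]
contact_force: [0.6, 0.5, -0.0]
opening: 0.293
clk 9.70 pos [492.8 102.6 187.5] shift now [-115.9   18.4    8.3] shift after turn [ -17.5 -116.1    7.5] turn [  0.    0.6 -90.5] F [ 0.6  0.5 -0. ] Mz [-0.04  0.04 -0.02] open 0.29 q [ 0.21  0.21  1.94 -0.01  0.99  0.17]
```

View pics/w8.png

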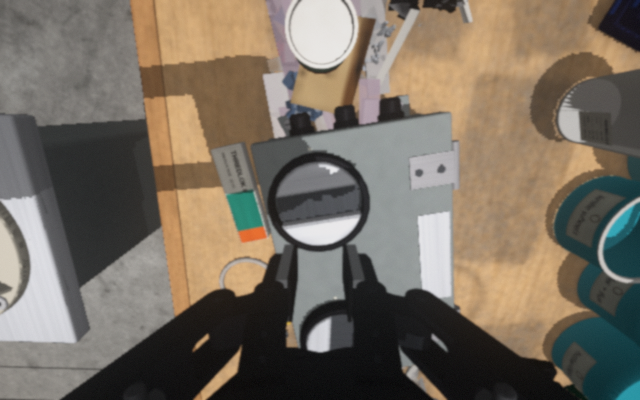

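View pics/s8.png

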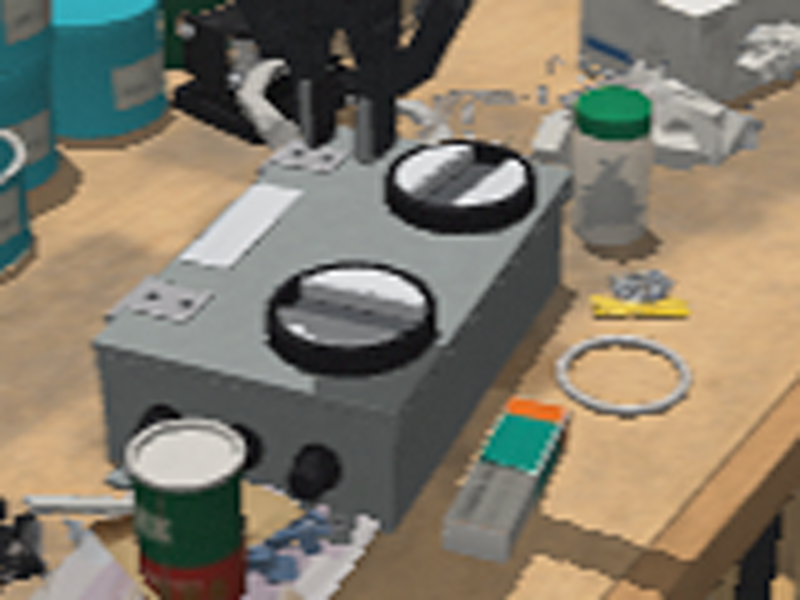

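Left is locked, slot pointing to the front edge, cover down. Next the right one: turn back first at height.

```bash
python3 -m jog '180 0 0 0 0 0 -7;180 0 0 0 0 0 -7;180 0 0 0 0 0 -7;180 0 0 0 0 0 -7;180 0 0 0 0 0 -7'; python3 -m jog '180 0 0 0 0 0 -7;180 0 0 0 0 0 -7;180 0 0 0 0 0 -7;180 0 0 0 0 0 -7;180 0 0 0 0 0 -7'; python3 -m jog '180 0 0 0 0 0 -5;180 0 0 0 0 0 0'
python3 - <<'E'
from h import *
p=np.load("fit.npy"); w=b2w(p,[[-38.3,-78,150]])[0]; tgt(w,p[2]+np.pi-.15)
E
```

```text
clock: 10.22
eef_pos: [488.2, 101.6, 179.0]
tcp_rot: [-3.133, 0.004, 2.24]
contact_force: [-0.1, 0.1, -0.3]
opening: 0.296
clock: 10.63
eef_pos: [483.5, 100.6, 170.7]
tcp_rot: [-3.127, -0.013, 2.864]
contact_force: [-0.9, 0.2, 0.0]
opening: 0.295
clock: 10.8
eef_pos: [481.6, 100.2, 167.5]
tcp_rot: [-3.126, -0.02, 2.962]
contact_force: [0.6, -0.3, 0.0]
opening: 0.292
clk 10.80 pos [481.6 100.2 167.5] shift now [ -68.8 -139.6   18.4] shift after turn [ -34.2 -151.9   17.5] turn [ -0.8  -1.2 -13.4] F [ 0.6 -0.3  0. ] Mz [-0.01 -0.04  0.03] open 0.29 q [ 0.21  0.24  1.96 -0.01  0.97 -1.18]
```

```bash
python3 -m jog '180 -12 -30 -2 -0.8 -1.2 -7;180 -8 -32 -2 0 0 -6;180 -8 -35 0 0 0 0;180 -6 -32 0 0 0 0;180 0 -10 0 0 0 0'
python3 - <<'E'
from h import *
p=np.load("fit.npy"); w=b2w(p,[[-38.3,-78,150]])[0]; tgt(w,p[2]+np.pi-.15)
E
```

```text
clock: 11.22
eef_pos: [507.6, -40.1, 166.1]
tcp_rot: [-3.141, -0.009, -3.11]
contact_force: [-0.2, -0.8, -1.0]
opening: 0.293
clk 11.22 pos [507.6 -40.1 166.1] shift now [-16.2 -10.   16. ] shift after turn [-15.8 -10.4  16.1] turn [-0.  -0.5 -1.3] F [-0.2 -0.8 -1. ] Mz [-0.02 -0.04  0.01] open 0.29 q [-0.08  0.26  1.94 -0.    0.96 -1.68]
```

```bash
python3 -m jog '180 -12 -8 8 0 -0.5 -1;180 -3 -1 6 0 0 0;180 0 0 0 0 0 0'
python3 - <<'E'
from h import *
p=np.load("fit.npy"); w=b2w(p,[[-38.3,-78,120]])[0]; tgt(w,p[2]+np.pi-.15)
K=optics.camera_info("wrist"); im=optics.grab_frame("wrist"); cv2.imwrite("pics/w9.png",im[:,:,::-1])
for th in(0,.01):
  for phi in(.1,.15,.2,.25):print(th,phi,slotang(K,p,-78,phi,th,-14),slotang(K,p,-78,phi,th,14))
cv2.imwrite("pics/w9c.png",cv2.resize(im[160:340,210:430,::-1],None,fx=3.3,fy=3.3,interpolation=cv2.INTER_CUBIC))
E
```

```text
clock: 11.47
eef_pos: [521.4, -51.6, 148.9]
tcp_rot: [3.141, -0.004, -3.106]
contact_force: [-0.2, -0.4, 0.0]
opening: 0.295
clk 11.47 pos [521.4 -51.6 148.9] shift now [-2.7  1.9 28.9] shift after turn [-2.6  1.8 28.9] turn [ 0.  -0.2 -1. ] F [-0.2 -0.4  0. ] Mz [-0.01  0.01  0.01] open 0.29 q [-0.1   0.3   1.92 -0.    0.93 -1.71]
0 0.1 ([[279.4, 211.1], [361.4, 205.8]], np.float64(-3.7)) ([[283.5, 245.7], [362.3, 240.7]], np.float64(-3.6))
0 0.15 ([[280.2, 209.2], [362.4, 207.7]], np.float64(-1.0)) ([[282.4, 243.9], [361.3, 242.6]], np.float64(-1.0))
0 0.2 ([[281.0, 207.2], [363.2, 209.7]], np.float64(1.7)) ([[281.4, 242.1], [360.3, 244.4]], np.float64(1.6))
0 0.25 ([[282.0, 205.3], [364.0, 211.6]], np.float64(4.4)) ([[280.5, 240.3], [359.2, 246.1]], np.float64(4.2))
0.01 0.1 ([[279.2, 212.1], [361.7, 206.7]], np.float64(-3.7)) ([[283.4, 246.6], [362.5, 241.6]], np.float64(-3.6))
0.01 0.15 ([[280.0, 210.1], [362.7, 208.6]], np.float64(-1.0)) ([[282.3, 244.9], [361.6, 243.5]], np.float64(-1.0))
0.01 0.2 ([[280.8, 208.2], [363.5, 210.6]], np.float64(1.7)) ([[281.3, 243.1], [360.6, 245.2]], np.float64(1.6))
0.01 0.25 ([[281.8, 206.3], [364.3, 212.5]], np.float64(4.3)) ([[280.4, 241.2], [359.4, 247.0]], np.float64(4.2))
```

View pics/w9c.png

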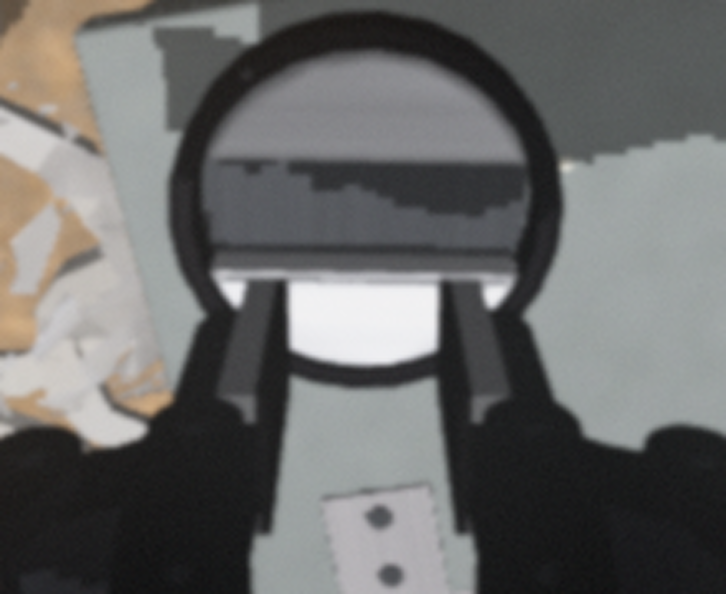

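View pics/w9.png

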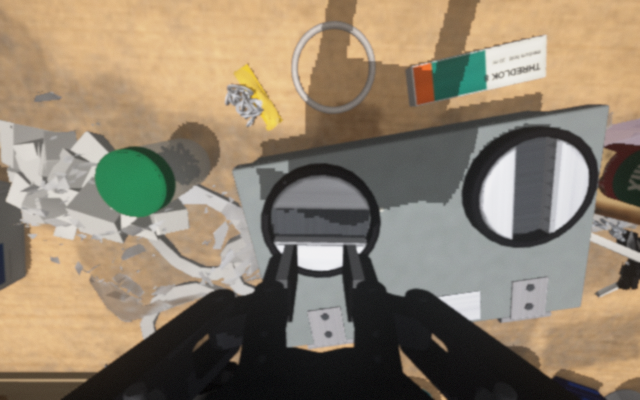

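Right slot lies level with the jaws (edges rows 209 and 242, centre column 321), matching the fit within 1 mm.

```bash
python3 -m jog '180 -2.5 1.5 10 0 -0.2 0;180 0 0 10 0 0 0;180 0 0 8 0 0 0;180 0 0 2 0 0 0;180 0 0 0 0 0 0'
python3 - <<'E'
from h import *
p=np.load("fit.npy"); w=b2w(p,[[-38.3,-78,105]])[0]; tgt(w,p[2]+np.pi-.175)
E
```

```text
clock: 11.93
eef_pos: [521.8, -45.9, 115.4]
tcp_rot: [3.14, -0.003, -3.105]
contact_force: [-0.6, 0.2, 0.4]
opening: 0.294
clk 11.93 pos [521.8 -45.9 115.4] shift now [-2.1 -3.8 10.4] shift after turn [-2.1 -3.8 10.4] turn [ 0.1 -0.2  0.4] F [-0.6  0.2  0.4] Mz [ 0.01 -0.04 -0.02] open 0.29 q [-0.09  0.35  1.95  0.    0.85 -1.7 ]
```

```bash
python3 -m jog '180 -2 -3.5 3 0 0 0;180 0 0 3 0 0 0;180 0 0 0 0 0 0'
python3 - <<'E'
from h import *
p=np.load("fit.npy"); w=b2w(p,[[-38.3,-78,105]])[0]; tgt(w,p[2]+np.pi-.175)
E
```

```text
clock: 12.18
eef_pos: [523.8, -49.0, 108.7]
tcp_rot: [3.14, -0.003, -3.104]
contact_force: [0.7, -0.0, -0.1]
opening: 0.296
clk 12.18 pos [523.8 -49.  108.7] shift now [-0.1 -0.7  3.7] shift after turn [-0.1 -0.7  3.7] turn [ 0.1 -0.2  0.5] F [ 0.7 -0.  -0.1] Mz [ 0.01 -0.02  0.02] open 0.3 q [-0.1   0.36  1.95  0.    0.84 -1.71]
```

Tips at about 104 mm, rim at 95; go in.

```bash
python3 -m jog '180 0 0 4 0 0 0;180 0 0 4 0 0 0;180 0 0 3 0 0 0'
python3 - <<'E'
from h import *
p=np.load("fit.npy"); w=b2w(p,[[-38.3,-78,82]])[0]; tgt(w,p[2]+np.pi-.175)
E
```

```text
clock: 12.43
eef_pos: [524.8, -49.3, 97.9]
tcp_rot: [3.141, -0.001, -3.104]
contact_force: [-0.4, 0.2, -0.7]
opening: 0.295
clk 12.43 pos [524.8 -49.3  97.9] shift now [ 0.9 -0.3 15.9] shift after turn [ 0.9 -0.3 15.9] turn [ 0.1 -0.1  0.5] F [-0.4  0.2 -0.7] Mz [-0.03 -0.02  0.01] open 0.29 q [-0.1   0.38  1.95  0.    0.82 -1.71]
```

```bash
python3 -m jog '180 1 0 3 0 0 0;180 0.5 0 3 0 0 0;180 0.3 0 2 0 0 0'; python3 -m jog '180 0 0 2 0 0 0;180 0 0 1.5 0 0 0'; python3 -m jog '180 0 0 1.5 0 0 0;180 0 0 1.5 0 0 0'; python3 -m jog '180 0 0 1.5 0 0 0;180 0 0 1.5 0 0 0'
python3 - <<'E'
from h import *
p=np.load("fit.npy"); w=b2w(p,[[-38.3,-78,82]])[0]; tgt(w,p[2]+np.pi-.175)
E
```

```text
clock: 12.68
eef_pos: [522.7, -49.4, 88.8]
tcp_rot: [3.141, -0.001, -3.104]
contact_force: [-0.0, -0.1, -0.2]
opening: 0.297
clock: 12.85
eef_pos: [522.4, -49.5, 84.7]
tcp_rot: [3.141, -0.002, -3.105]
contact_force: [-0.6, -0.4, 0.2]
opening: 0.296
clock: 13.02
eef_pos: [522.5, -49.5, 82.5]
tcp_rot: [3.141, -0.002, -3.104]
contact_force: [-7.3, 0.2, 27.8]
opening: 0.294
clock: 13.18
eef_pos: [522.5, -49.5, 82.5]
tcp_rot: [3.141, -0.002, -3.104]
contact_force: [-8.3, 0.8, 24.6]
opening: 0.291
clk 13.18 pos [522.5 -49.5  82.5] shift now [-1.5 -0.2  0.5] shift after turn [-1.5 -0.2  0.5] turn [ 0.1 -0.1  0.5] F [-8.3  0.8 24.6] Mz [ 0.11  1.43 -0.  ] open 0.29 q [-0.1   0.4   1.96  0.    0.78 -1.71]
```

```bash
python3 -m jog '180 -1 0 1.8 0 0 6;180 0 0 1.8 0 0 6;180 0 0 1.8 0 0 6;180 0 0 1.8 0 0 6;180 0 0 1.8 0 0 6'; python3 -m jog '180 0 0 1.8 0 0 6;180 0 0 1.8 0 0 6;180 0 0 1.8 0 0 6'
python3 - <<'E'
from h import *
p=np.load("fit.npy"); w=b2w(p,[[-38,-78,82]])[0]; tgt(w,p[2]+np.pi-1.57)
E
```

```text
clock: 13.6
eef_pos: [523.5, -48.8, 82.5]
tcp_rot: [3.141, -0.002, 2.636]
contact_force: [-7.3, 1.2, 23.7]
opening: 0.297
clock: 13.85
eef_pos: [524.3, -48.7, 82.5]
tcp_rot: [3.14, -0.001, 2.306]
contact_force: [-7.3, 1.6, 23.6]
opening: 0.295
clk 13.85 pos [524.3 -48.7  82.5] shift now [-0.6 -0.7  0.5] shift after turn [-0.9 -0.3  0.5] turn [ 0.1 -0.1 30.4] F [-7.3  1.6 23.6] Mz [0.05 1.31 0.04] open 0.3 q [-0.1   0.4   1.96  0.    0.78 -0.83]
```

```bash
python3 -m jog '180 0 0 2 0 0 6;180 0 0 2 0 0 6;180 0 0 2 0 0 6;180 0 0 2 0 0 6;180 0 0 2 0 0 6'; python3 -m jog '180 0 0 1.8 0 0 4;180 0 0 1.8 0 0 4'; python3 -m jog '180 0 0 1.8 0 0 3;180 0 0 1.8 0 0 3'
python3 - <<'E'
from h import *
p=np.load("fit.npy"); w=b2w(p,[[-38,-78,82]])[0]; tgt(w,p[2]+np.pi-1.57)
E
```

```text
clock: 14.27
eef_pos: [525.7, -49.1, 82.5]
tcp_rot: [3.138, 0.0, 1.757]
contact_force: [-5.5, -1.1, 24.5]
opening: 0.295
clock: 14.43
eef_pos: [527.2, -49.9, 82.6]
tcp_rot: [3.135, 0.002, 1.609]
contact_force: [-6.0, -6.3, 21.3]
opening: 0.298
clock: 14.6
eef_pos: [527.9, -50.6, 82.6]
tcp_rot: [3.133, 0.002, 1.5]
contact_force: [-7.5, 5.2, 26.0]
opening: 0.295
clk 14.60 pos [527.9 -50.6  82.6] shift now [ 0.8 -3.7  0.5] shift after turn [ 1.7 -3.4  0.6] turn [  0.5   0.2 -15.8] F [-7.5  5.2 26. ] Mz [1.09 1.27 1.56] open 0.29 q [-0.1   0.4   1.96 -0.    0.77 -0.02]
```

Torque 1.6 N m – at the stop. Ease off and lift out, then check.

```bash
python3 -m jog '180 0 0 0 0 0 -6;180 0 0 -3 0 0 0;180 0 0 -5 0 0 0;180 0 0 -12 0 0 0;180 0 0 -20 0 0 0'; python3 -m jog '180 10 5 -30 0 0 0;180 20 10 -30 0 0 0;180 20 10 -30 0 0 0;180 10 5 -20 0 0 0;180 0 0 0 0 0 0'
python3 - <<'E'
from h import *
p=np.load("fit.npy"); tgt([500,30,220],p[2]+np.pi-1.57)
K=optics.camera_info("wrist"); im2=optics.grab_frame("wrist"); cv2.imwrite("pics/w10.png",im2[:,:,::-1]); np.save("w10info.npy",K,allow_pickle=True)
im2=optics.grab_frame("scene"); cv2.imwrite("pics/s10.png",cv2.resize(im2[150:270,230:390,::-1],None,fx=5,fy=5,interpolation=cv2.INTER_CUBIC))
im2=optics.grab_frame("side"); cv2.imwrite("pics/d10.png",cv2.resize(im2[150:270,230:390,::-1],None,fx=5,fy=5,interpolation=cv2.INTER_CUBIC))
E
```

```text
clock: 15.02
eef_pos: [526.2, -49.9, 122.8]
tcp_rot: [3.137, 0.002, 1.599]
contact_force: [0.3, -0.1, -0.4]
opening: 0.291
clock: 15.43
eef_pos: [554.9, 12.7, 241.0]
tcp_rot: [3.136, 0.002, 1.586]
contact_force: [1.3, 0.7, -0.5]
opening: 0.292
clk 15.43 pos [554.9  12.7 241. ] shift now [ 18.2 -54.7  20.6] shift after turn [ 28.2 -50.2  21. ] turn [  0.3   0.1 -10.9] F [ 1.3  0.7 -0.5] Mz [-0.01 -0.04  0.  ] open 0.29 q [ 0.02  0.23  1.78 -0.    1.13  0.01]
```

View pics/w10.png

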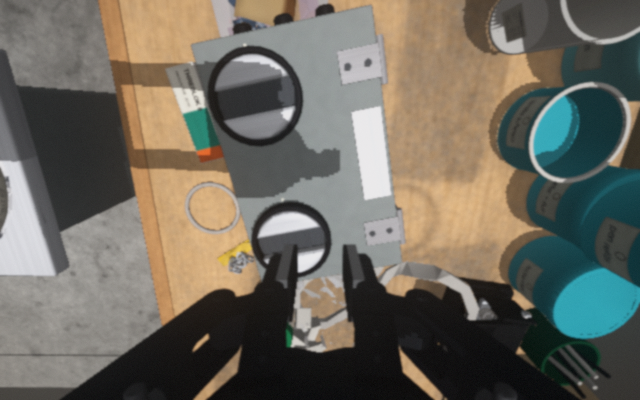

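View pics/s10.png

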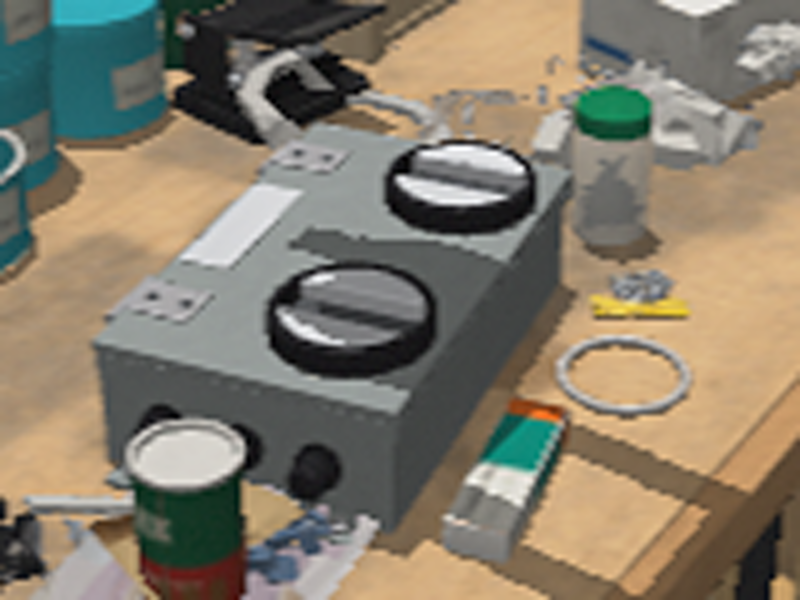

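View pics/d10.png

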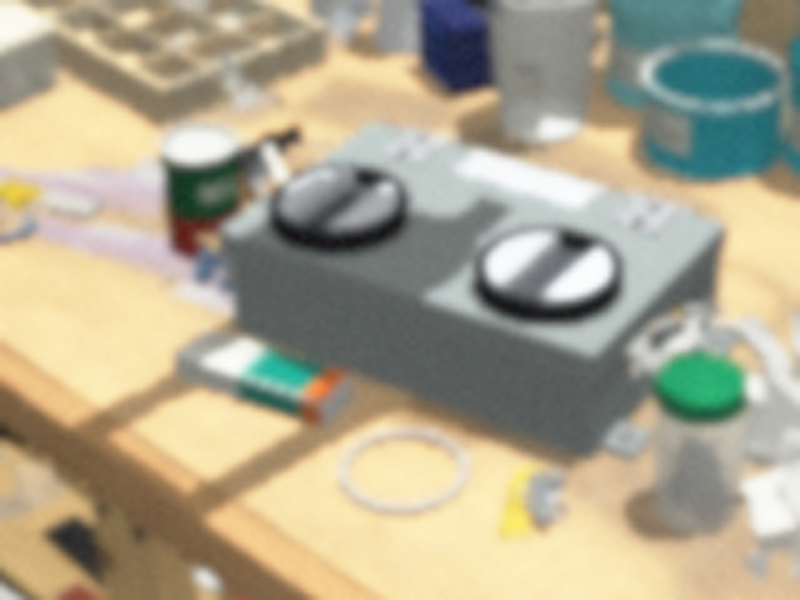

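```bash
python3 - <<'E'
from h import *
K=np.load("w10info.npy",allow_pickle=True).item(); p=np.load("fit.npy")
im=cv2.imread("pics/w10.png")[30:290,190:350]; im=cv2.resize(im,None,fx=2.3,fy=2.3,interpolation=cv2.INTER_CUBIC)
raw=im.copy()
for y in(78,-78):
  for o in(-14,14):
    for phi,c in((1.571,(0,0,255)),(1.48,(0,200,0))):
      q,_=slotang(K,p,y,phi,0,o); q=((np.array(q)-[190,30]+.5)*2.3-.5).round().astype(int); cv2.line(im,q[0],q[1],c,1)
cv2.imwrite("pics/ov10.png",np.hstack([raw,im]))
E
```

```text
(no output)
```

View pics/ov10.png

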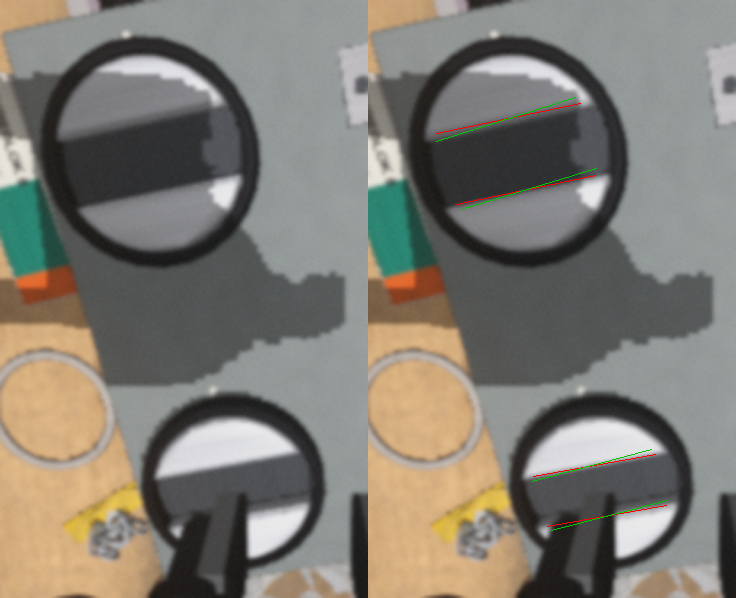

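Both slots lie on the predicted 90° lines (red), the cover's front edge sits flat, and the other items look unmoved. The robot is clear at z 241 mm. Handing in.

```bash
python3 - <<'E'
from rig import ticket
print(ticket.sign_off())
E
```

```text
the job is handed in; nothing more can be done
None
```

The control box is closed, with both fasteners turned clockwise to their stops and nothing gripped or lifted. I pushed the cover down with the shut fingertips. Then I set the slightly opened tips in the left slot and after that the right one, pressing with about 25 N while turning. The job took about 15.6 s of the 61 s.

**Last checks:**
- **Fasteners:** both slots point to the front edge, within 1–2° of the 90° lines predicted in the final wrist picture. The wrist torque rose clearly at each stop, to 0.7 N m on the left and 1.6 N m on the right.
- **Cover:** it stayed flat with the tool lifted clear to z = 241 mm.
- **Other items:** those visible in the final pictures look unmoved. I compared them by eye only, not by measurement.

**Force peak:** the first push on the cover reached 103 N at the wrist for a moment. The cover met its solid stop sooner than I expected. This is under the 120 N limit, and I backed off at once. Nothing else failed or disagreed.

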